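Sort the returned tableware into the display trays

ROBOT

A 7-joint arm with a two-finger parallel gripper is mounted at the origin on a cart in front of the work surface, level with it; the furniture and walls round the work are solid. World frame = base frame: x ahead of the robot, y to its left, z up, the work surface at z = 0. Lengths are in m, angles in rad, forces in N, time in s.
With the tool pointing down it reaches from about 0.425 to 0.925 m from the base axis. Payload 6.8 kg.
Tool frame: the origin (TCP) lies at the very end of the fingers, on their centre line; the grasp point (between the pads) lies 19 mm behind it; z points along the fingers, y is the line along which they close (so a half turn about z gives the same grasp; the last joint's range is limited). The gripper opens to 85 mm and grips with 20 to 120 N. Pads are 22 mm wide; open, the fingers measure 114 mm over their backs; the gripper's body (76 mm by 85 mm) begins 54 mm behind the grasp point. The pads swing forward as they close: fully open they stand 13 mm farther back than shut.
Start: joints at [1.174, 0.477, 0.022, 1.555, -0.011, 1.109, -0.083], TCP at [0.192, -0.647, 0.231] pointing down, gripper open.
Joint ranges: [-2.96, 2.96], [-0.34, 2.1], [-1.41, 1.46], [0.24, 2.44], [-1.37, 4.51], [0.17, 1.92], [-2.96, 2.96]. Speed limits (rad/s): [2.39, 2.39, 3.14, 3.14, 3.14, 3.14, 3.14].

INTERFACE

Orientations are given as a unit quaternion [w, x, y, z].
In Python, from station import monitor, eyes, bot gives the robot as it stands.
- The arm moves only by the shell command python3 -m creep [FORCE], which reads ROWS from standard input. ROWS is one flat JSON list of numbers that holds 1 to 20 rows one after another, with no inner brackets; each row has 5 numbers: dx, dy, dz in shares of the most that a row can go, 1 being 50 mm, then a turn about the tool's z in rad, then the opening from 0.0 (shut) to 1.0 (fully open); each row shifts and turns the commanded pose from where the row before left it, along the tool's axes as they then stand; what a row does not reach is not made up. A row lasts 1/10 s, in which the tool goes at most 0.05 m and 0.15 rad, less where a joint would pass 70% of its speed; a pose out of reach is approached as far as the arm can. The fingers move at their own pace and stop on an object; FORCE is the grip in N (left out, the last holds). Time passes only in rows, so rows that do not move let the fingers close. It prints the time, the measured TCP pose, the force, the opening and the grip force at its end. Input that does not fit is refused with a message, and nothing moves.
- monitor.get_obs(): the state, without advancing time (a new reading comes with each control period).
- eyes.read_camera(name): name is "scene" or "side" or "wrist"; returns the picture (400x640x3 uint8, blue, green, red); there is no depth.
- eyes.camera_info(name): a dict with "vertical_fov" (degrees; the focal length in pixels is half the picture's height over the tangent of half this angle, whatever the lens; pixels are square), "cx", "cy" (the principal point, pixels), "k1" (the pictures are not rectified: a ray, as slopes to the right and down, at radius r is drawn at 1 + k1 r^2 times it, then the intrinsics apply), "view" (4x4, takes a point from world to camera coordinates); the wrist camera has in their place "hand_eye" (4x4, takes a point from camera to tool coordinates, whose origin is the TCP and whose axes are the flange's). Camera axes: x right, y up, looking along -z (the intrinsics and any distortion apply to the point x, -y, -z); pixel columns grow to the right and rows downward; lengths in m; the calibration is good to about 2 mm. A picture is of the moment at which its call begins: read the wrist's pose just before it. camera_info takes no time and is no camera call.
- bot.hand_in(): hands the job in; it is judged then, once.
The state is a dict: "t": time; "q": joint angles; "joint_vel": joint speeds; "joint_torque": joint torques, N m; "eef_pos": TCP position; "tool_rot": TCP orientation; "contact_force": force on the tool from outside, world axes, zero at the start; "torque": the same for the moment, N m; "gripper_width": opening from 0.0 (shut) to 1.0 (fully open); "grasp_force": force on a finger pad.
Only numpy, scipy, OpenCV 4.12 (cv2) and the standard library are available. Lean on these libraries where they do the work, as an engineer would, in place of code of your own. Each camera call takes 0.05 s, during which the arm holds its last target. There are 200 camera calls.

TASK

Five loose pieces of tableware, two cups, two ball infusers and a shaker, stand mixed on the counter in front of three wooden display trays. Put each piece into the tray that already shows a sample of its kind, standing upright on the floor of an empty bay, one piece to a bay. Do not knock any piece over, and leave the hand bell behind the trays and the shell-shaped box on the right where they are.

Things in the scene. Friction and masses are not known exactly. Their poses are not given: they have to be found in the camera images.
- tall_cup: Loose open polished metal cup, round, 42 mm across, 88 mm high, standing upright on the counter. Origin: centre of its underside; z up. Grip it across the body, upper half.
- short_cup: Loose open polished metal cup, round, 42 mm across, 70 mm high, standing upright on the counter. Origin: centre of its underside; z up. Grip it across the body, upper half.
- large_infuser: Loose polished metal tea infuser: a ball 45 mm across on a slim stem with a small round foot 26 mm across, 79 mm high in all, standing upright. Origin: centre of the foot's underside; z up. Grip it across the ball, whose centre is 56 mm above the origin; it tips easily.
- small_infuser: Loose polished metal tea infuser: a ball 41 mm across on a slim stem with a small round foot 26 mm across, 74 mm high in all, standing upright. Origin: centre of the foot's underside; z up. Grip it across the ball, whose centre is 54 mm above the origin; it tips easily.
- black_shaker: Loose black table shaker with a bright rounded cap, round, 39 mm across near the foot, narrowing upward to 26 mm at the cap, 70 mm high, standing upright. Origin: centre of its underside; z up. Grip it across the body, about 38 mm up.
- cup_tray: Fixed low wooden tray, 70 x 194 mm (own x by y), 18 mm high; walls, floor and two wall-high dividers 5 mm thick: a row of three bays, 60 x 58 mm inside, centred at own y = +63, 0, -63 mm. Sample, a polished cup 38 mm across and 80 mm high, fixed in the +63 bay (the left one); the other two are empty. Origin: centre of underside; z up; yaw at most 0.2 rad.
- infuser_tray: Fixed low wooden tray, 70 x 194 mm (own x by y), 18 mm high; walls, floor and two wall-high dividers 5 mm thick: a row of three bays, 60 x 58 mm inside, centred at own y = +63, 0, -63 mm. Sample, a small ball infuser on a stem, ball 30 mm, 62 mm high, fixed in the +63 bay (the left one); the other two are empty. Origin: centre of underside; z up; yaw at most 0.2 rad.
- shaker_tray: Fixed low wooden tray, 70 x 194 mm (own x by y), 18 mm high; walls, floor and two wall-high dividers 5 mm thick: a row of three bays, 60 x 58 mm inside, centred at own y = +63, 0, -63 mm. Sample, a white table shaker 39 mm across and 70 mm high, fixed in the +63 bay (the left one); the other two are empty. Origin: centre of underside; z up; yaw at most 0.2 rad.
- bell: Bystander: loose copper-coloured hand bell with dark wooden grip, 59 mm across, 90 mm high, standing behind the trays. Origin: centre of its underside.
- shell_box: Bystander: loose polished shell-shaped pill box, 63 x 60 x 27 mm, on the robot's right. Origin: centre of its underside.
Not all that is in view belongs to the job. Several things have the shape of the black_shaker; the one meant has the colours described above.

How it is judged:
At the end, for the whole second after the job is handed in: Each piece is in the tray showing its kind, in a bay without a sample, one to a bay: on the tray floor (within 5 mm), within 18 mm of the bay's centre along each tray axis, upright within 0.1 rad, released and at rest (x of tall_cup in the frame of cup_tray between -0.018 and 0.018 m and z of tall_cup in the frame of cup_tray between 0 and 0.01 m and (y of tall_cup in the frame of cup_tray between -0.018 and 0.018 m or y of tall_cup in the frame of cup_tray between -0.081 and -0.045 m) and angle between each of tall_cup, short_cup, large_infuser, small_infuser, black_shaker's own z axis and vertical below 0.1 rad and linear speed of each of tall_cup, short_cup, large_infuser, small_infuser, black_shaker below 0.02 m/s and angular speed of each of tall_cup, short_cup, large_infuser, small_infuser, black_shaker below 0.2 rad/s and x of short_cup in the frame of cup_tray between -0.018 and 0.018 m and z of short_cup in the frame of cup_tray between 0 and 0.01 m and (y of short_cup in the frame of cup_tray between -0.018 and 0.018 m or y of short_cup in the frame of cup_tray between -0.081 and -0.045 m) and x of large_infuser in the frame of infuser_tray between -0.018 and 0.018 m and z of large_infuser in the frame of infuser_tray between 0 and 0.01 m and (y of large_infuser in the frame of infuser_tray between -0.018 and 0.018 m or y of large_infuser in the frame of infuser_tray between -0.081 and -0.045 m) and x of small_infuser in the frame of infuser_tray between -0.018 and 0.018 m and z of small_infuser in the frame of infuser_tray between 0 and 0.01 m and (y of small_infuser in the frame of infuser_tray between -0.018 and 0.018 m or y of small_infuser in the frame of infuser_tray between -0.081 and -0.045 m) and x of black_shaker in the frame of shaker_tray between -0.018 and 0.018 m and z of black_shaker in the frame of shaker_tray between 0 and 0.01 m and (y of black_shaker in the frame of shaker_tray between -0.018 and 0.018 m or y of black_shaker in the frame of shaker_tray between -0.081 and -0.045 m) and horizontal distance between tall_cup and short_cup above 0.03 m and horizontal distance between large_infuser and small_infuser above 0.03 m); the robot touches nothing.
It fails at once if a piece is knocked over (leans more than 0.8 rad) (angle between any of tall_cup, short_cup, large_infuser, small_infuser, black_shaker's own z axis and vertical above 0.8 rad).
It fails at once if the hand bell or the shell box is shifted by more than 30 mm or tipped over (distance of any of bell, shell_box from where it was at the start of the episode above 0.03 m or angle between any of bell, shell_box's own z axis and vertical above 0.8 rad).
It also fails if it takes over 115 s, if anything falls off the work surface, if the arm or the gripper's body presses on something with over 40 N, if the wrist force passes 120 N, or if a joint passes its speed limit or range.

## Working session

There is one attempt and no reset: what is moved stays moved. The work goes in short steps, Python scripts to look and compute and a shell command to move; the robot and the scene stay as the last step left them, time stands still between calls to the robot, and variables do not carry over. Pictures are saved under pics/ and viewed, at most 17 in all, crops included, and the job is handed in when it is done.

```bash
mkdir -p pics; ls; python3 - <<'E'
from station import monitor, eyes, bot
import cv2
o=monitor.get_obs(); print(o['t'],o['eef_pos'],o['tool_rot'],o['gripper_width'])
for n in ["scene","side","wrist"]:
    cv2.imwrite(f"pics/{n}0.png",eyes.read_camera(n)); print(n,eyes.camera_info(n))
E
```

```text
pics
0.0 [ 0.19202151 -0.64647196  0.23032421] [-9.07375864e-04  9.89593798e-01  1.43886226e-01 -2.14806103e-04] 1.0000477423412972
scene {'vertical_fov': 50.47262382037431, 'cx': 317.7168512927721, 'cy': 196.2188680691218, 'k1': 0.02896754408740513, 'view': array([[-0.70760309, -0.70631048, -0.02057623,  0.33741009],
       [ 0.44550485, -0.46854448,  0.76288367, -0.32498321],
       [-0.54847361,  0.53065203,  0.64620827, -1.03086956],
       [ 0.        ,  0.        ,  0.        ,  1.        ]])}
side {'vertical_fov': 50.750471272233966, 'cx': 322.36728551969196, 'cy': 199.74231974694234, 'k1': -0.009983952875670549, 'view': array([[ 0.992703  , -0.12019903,  0.00964116, -0.59708313],
       [ 0.07235661,  0.6577205 ,  0.74977881,  0.01256986],
       [-0.09646387, -0.74361007,  0.6616183 , -1.14827123],
       [ 0.        ,  0.        ,  0.        ,  1.        ]])}
wrist {'vertical_fov': 67.00311107582095, 'cx': 320.1374253263668, 'cy': 194.7590253310015, 'k1': -0.035959488278442184, 'hand_eye': array([[ 1.99525288e-04,  9.62584596e-01,  2.70981282e-01,
         6.75582346e-02],
       [ 9.99999950e-01, -2.58031654e-04,  1.80278197e-04,
        -6.94583570e-04],
       [ 2.43454764e-04,  2.70981233e-01, -9.62584600e-01,
        -1.42451538e-01],
       [ 0.00000000e+00,  0.00000000e+00,  0.00000000e+00,
         1.00000000e+00]])}
```

View pics/scene0.png

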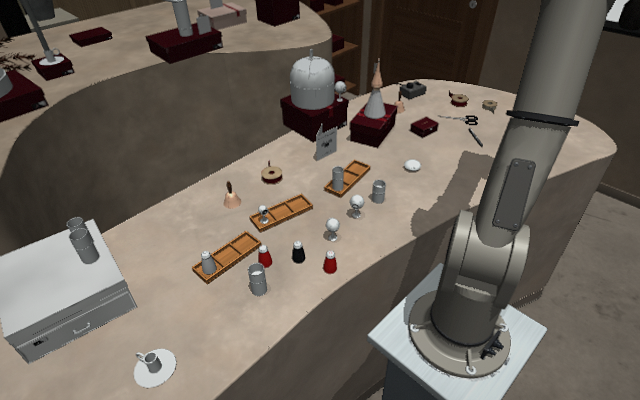

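View pics/side0.png

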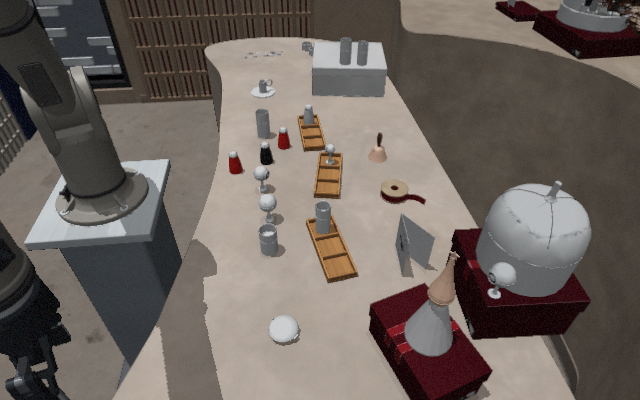

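```bash
python3 - <<'E'
import cv2
s=cv2.imread('pics/scene0.png')[155:305,185:405]; cv2.imwrite('pics/sc1.png',cv2.resize(s,None,fx=3.6,fy=3.6,interpolation=cv2.INTER_CUBIC))
s=cv2.imread('pics/side0.png')[90:290,220:370]; cv2.imwrite('pics/si1.png',cv2.resize(s,None,fx=3,fy=3,interpolation=cv2.INTER_CUBIC))
E
```

```text
(no output)
```

View pics/sc1.png

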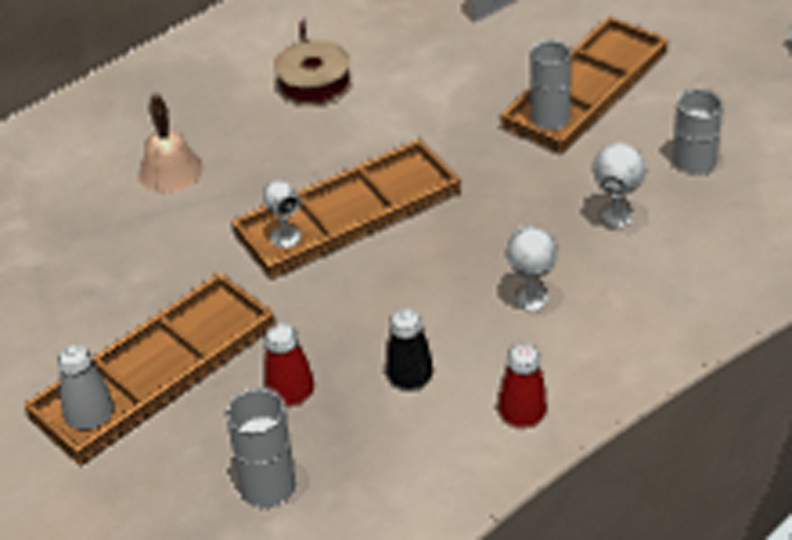

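View pics/si1.png

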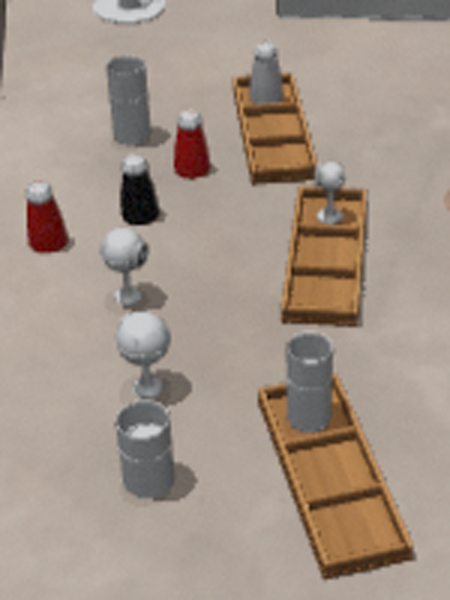

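```bash
cat > h.py <<'E'
import numpy as np, cv2
from station import monitor, eyes, bot
from scipy.spatial.transform import Rotation as R
def cam(name,obs=None):
    c=eyes.camera_info(name)
    if name=="wrist":
        T=np.eye(4); q=obs["tool_rot"]; T[:3,:3]=R.from_quat([q[1],q[2],q[3],q[0]]).as_matrix(); T[:3,3]=obs["eef_pos"]
        M=T@c["hand_eye"]
    else: M=np.linalg.inv(c["view"])
    f=200/np.tan(np.radians(c["vertical_fov"])/2)
    return dict(f=f,cx=c["cx"],cy=c["cy"],k=c["k1"],M=M)
def rays(c,px):
    K=np.array([[c["f"],0,c["cx"]],[0,c["f"],c["cy"]],[0,0,1.]])
    u=cv2.undistortPoints(np.array(px,float).reshape(-1,1,2),K,np.array([c["k"],0,0,0.])).reshape(-1,2)
    d=np.c_[u[:,0],-u[:,1],-np.ones(len(u))]@c["M"][:3,:3].T
    return c["M"][:3,3],d
def plane(c,px,z):
    o,d=rays(c,px); return o+d*((z-o[2])/d[:,2])[:,None]
def tri(c1,p1,c2,p2):
    o1,d1=rays(c1,[p1]);o2,d2=rays(c2,[p2]);d1=d1[0]/np.linalg.norm(d1);d2=d2[0]/np.linalg.norm(d2)
    s=np.linalg.lstsq(np.c_[d1,-d2],o2-o1,rcond=None)[0]
    a=o1+s[0]*d1;b=o2+s[1]*d2
    return (a+b)/2,np.linalg.norm(a-b),s
def tray(P):  # order: left-near(+y,-x)... any cyclic; fit known rectangle
    P=np.asarray(P)[:,:2]; m=P.mean(0); a=np.array([[-35,97],[35,97],[35,-97],[-35,-97]])/1e3
    H=(P-m).T@a; U,_,V=np.linalg.svd(H); r=U@np.diag([1,np.linalg.det(U@V)])@V
    return m,np.arctan2(r[1,0],r[0,0]),np.linalg.norm(a@r.T+m-P,axis=1)*1e3
E
python3 - <<'E'
from h import *
np.set_printoptions(precision=4,suppress=True)
A=cam("scene");B=cam("side")
s=lambda p:((np.array(p)+.5)/3.6-.5+[185,155])
t=lambda p:((np.array(p)+.5)/3-.5+[220,90])
for n,p,q in [("tall top",(258,405),(127,67)),("tall base",(267,494),(131,136)),("short top",(698,103),(144,418)),("short base",(697,162),(148,482)),
 ("ballA",(619,168),(143,338)),("footA",(618,218),(150,388)),("ballB",(531,251),(124,250)),("footB",(531,300),(128,297)),("shk top",(405,312),(134,158)),("shk base",(409,375),(140,210)),
 ("red1base",(289,390),(192,167)),("red2base",(522,412),(47,238)),("belltop",(157,95),None)]:
    if q is None: print(n,plane(A,[s(p)],.09),'bell base',plane(A,[s((170,178))],0)); continue
    X,e,r=tri(A,s(p),B,t(q)); print(n,X,'gap %.4f'%e,'dist',r)
# order: (-x,+y),(+x,+y),(+x,-y),(-x,-y)
T={"cup":([(560,141),(501,120),(612,19),(667,41)],[(260,390),(338,376),(411,552),(323,569)]),
"inf":([(272,266),(234,224),(417,142),(461,182)],[(300,188),(367,190),(360,316),(284,314)]),
"shk":([(82,452),(27,407),(220,276),(273,318)],[(234,77),(294,73),(315,170),(252,176)])}
for n,(a,b) in T.items():
    for c,f,p in((A,s,a),(B,t,b)): m,y,e=tray(plane(c,f(p),.018)); print(n,m,'yaw %.3f'%y,'err mm',e)
E
```

```text
tall top [0.4413 0.2535 0.0863] gap 0.0020 dist [1.1087 1.3638]
tall base [ 0.4377  0.2615 -0.0039] gap 0.0007 dist [1.1736 1.4171]
short top [ 0.4454 -0.2472  0.0683] gap 0.0008 dist [1.3768 0.9725]
short base [ 0.4429 -0.2501 -0.0011] gap 0.0000 dist [1.4215 1.021 ]
ballA [ 0.4464 -0.1423  0.0569] gap 0.0012 dist [1.3201 1.0567]
footA [ 0.4467 -0.1428 -0.0013] gap 0.0017 dist [1.3594 1.0957]
ballB [ 0.4322 -0.0177  0.0542] gap 0.0017 dist [1.2458 1.1552]
footB [ 0.4312 -0.0169 -0.0016] gap 0.0019 dist [1.2843 1.1905]
shk top [0.445  0.1088 0.0687] gap 0.0027 dist [1.1808 1.2494]
shk base [0.4439 0.1127 0.0023] gap 0.0018 dist [1.2273 1.2903]
red1base [0.5009 0.1878 0.0003] gap 0.0005 dist [1.2297 1.3527]
red2base [0.3529 0.0774 0.0017] gap 0.0005 dist [1.2    1.2681]
belltop [[0.7827 0.094  0.09  ]] bell base [[0.7771 0.1008 0.    ]]
cup [ 0.5846 -0.2559] yaw 0.159 err mm [5.503  4.006  2.8523 2.4951]
cup [ 0.5871 -0.266 ] yaw 0.143 err mm [0.9168 1.1846 1.5179 1.8822]
inf [0.6177 0.0214] yaw -0.192 err mm [4.7285 2.3932 3.7488 1.4264]
inf [0.6218 0.0108] yaw -0.184 err mm [1.5373 1.8594 1.453  2.0894]
shk [0.589  0.2505] yaw 0.027 err mm [4.8201 2.0264 2.3206 3.9793]
shk [0.5923 0.2397] yaw 0.011 err mm [1.8749 2.7327 2.7209 4.242 ]
```

Careful with the scale: shifts go in shares of 50 mm. That gives: 0.04 m is 0.8, 0.025 m is 0.5.

```bash
echo '[0, 0, -0.3, -0.142, 1, 0, 0, -0.3, -0.142, 1, 0, 0, -0.3, -0.142, 1, 0, 0, -0.3, -0.142, 1, 0, 0, -0.3, -0.142, 1, 0, 0, -0.3, -0.142, 1, 0, 0, -0.3, -0.142, 1, 0, 0, -0.3, -0.142, 1, 0, 0, -0.3, -0.142, 1, 0.8, 0.5, 0, 0, 1, 0.8, 0.5, 0, 0, 1, 0.8, 0.5, 0, 0, 1, 0.8, 0.5, 0, 0, 1, 0.8, 0.5, 0, 0, 1, 0.8, 0.5, 0, 0, 1, 0.8, 0.5, 0, 0, 1, 0.8, 0.5, 0, 0, 1, 0.8, 0.5, 0, 0, 1, 0.8, 0.5, 0, 0, 1, 0, 0, 0, 0, 1]' | python3 -m creep 40
python3 - <<'E'
from h import *
o=monitor.get_obs(); cv2.imwrite('pics/w1.png',eyes.read_camera('wrist')); np.save('w1.npy',[o],allow_pickle=True); print(o['eef_pos'],o['tool_rot'],o['q'])
E
```

```text
t: 2.15
eef_pos: [0.4473, -0.2409, 0.3667]
tool_rot: [-0.0, 0.704, 0.71, 0.001]
contact_force: [-0.5, -0.1, 0.4]
gripper_width: 1.001
grasp_force: 0.0
[ 0.44730685 -0.24090035  0.36669892] [-2.11333700e-05  7.04481600e-01  7.09720796e-01  1.43784538e-03] [ 0.84992603  0.13070453 -0.52583775  1.73357722  0.06535086  1.2941432
  0.31741382]
```

View pics/w1.png

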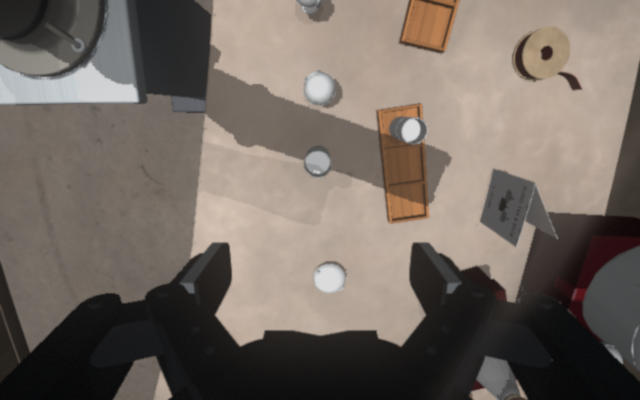

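```bash
cat >> h.py <<'E'
def traymask(img,c,sz=150):
    h=cv2.cvtColor(img,cv2.COLOR_BGR2HSV); m=cv2.inRange(h,(5,120,40),(20,255,255)); m=cv2.morphologyEx(m,cv2.MORPH_CLOSE,np.ones((5,5)))
    for k in cv2.findContours(m,cv2.RETR_EXTERNAL,cv2.CHAIN_APPROX_NONE)[0]:
        if cv2.contourArea(k)<sz: continue
        P=plane(c,k[:,0],.018)[:,:2]; r=cv2.minAreaRect((P*1000).astype(np.float32)); print('tray?',np.round(r[0],1),np.round(r[1],1),'%.1f'%r[2],'bbox',cv2.boundingRect(k))
E
python3 - <<'E'
from h import *
np.set_printoptions(precision=4,suppress=True)
o=np.load('w1.npy',allow_pickle=True)[0]; c=cam('wrist',o); im=cv2.imread('pics/w1.png')
traymask(im,c)
print(tray(plane(c,[(377,111),(421,104),(428,215),(388,222)],.018)))
print('short rim',plane(c,[(317,160)],.07),'base?','ballA',plane(c,[(320,88)],.056))
traymask(cv2.imread('pics/scene0.png'),cam('scene'));traymask(cv2.imread('pics/side0.png'),cam('side'))
E
```

```text
tray? [ 585.2 -259.1] [ 69.1 190.2] 9.2 bbox (378, 104, 51, 119)
tray? [606.  -41.4] [71.6 69.8] 79.5 bbox (401, 0, 58, 51)
(array([ 0.5849, -0.2585]), np.float64(0.161753830039892), array([3.5617, 3.2364, 4.4   , 2.3912]))
short rim [[ 0.442 -0.242  0.07 ]] base? ballA [[ 0.4457 -0.1409  0.056 ]]
tray? [586.8 252.4] [ 80.4 197.1] 1.7 bbox (192, 231, 69, 53)
tray? [614.5  24.7] [194.5  81.5] 78.5 bbox (250, 194, 63, 38)
tray? [ 581.8 -252.1] [ 76.8 205. ] 9.2 bbox (324, 160, 46, 37)
tray? [  923.9 -1806.8] [  82.  1328.5] 25.1 bbox (465, 0, 28, 83)
tray? [ 1367.7 -1371.1] [  69.9 1398.1] 36.8 bbox (367, 0, 18, 91)
tray? [ 1942.7 -1637.3] [403.8 185.1] 87.1 bbox (317, 0, 43, 16)
tray? [ 586.3 -268.8] [ 71.1 202.9] 9.3 bbox (306, 215, 51, 68)
tray? [614.5 116.5] [108.7 437.1] 2.3 bbox (298, 115, 44, 84)
```

To row units: 0.03 m is 0.6, 0.045 m is 0.9.

```bash
echo '[-0.06, -0.08, 0.9, 0, 1, 0, 0, 0.9, 0, 1, 0, 0, 0.9, 0, 1, 0, 0, 0.9, 0, 1, 0, 0, 0.9, 0, 1, 0, 0, 0.8, 0, 1, 0, 0, 0.8, 0, 1, 0, 0, 0.6, 0, 1, 0, 0, 0, 0, 1, 0, 0, 0, 0, 0.2, 0, 0, 0, 0, 0.2, 0, 0, 0, 0, 0.2, 0, 0, 0, 0, 0.2, 0, 0, 0, 0, 0.2, 0, 0, 0, 0, 0.2, 0, 0, 0, 0, 0.2]' | python3 -m creep 40
```

```text
t: 3.8
eef_pos: [0.441, -0.2519, 0.0331]
tool_rot: [0.002, 0.709, 0.706, 0.0]
contact_force: [-0.5, -0.4, 7.9]
gripper_width: 0.461
grasp_force: 39.5
```

```bash
echo '[0, 0, -0.6, 0, 0.2, 0, 0, -0.6, 0, 0.2, -0.2, 0.4, -0.2, 0, 0.2, -0.3, 0.6, 0, 0, 0.2, -0.3, 0.7, 0, 0, 0.2, -0.3, 0.7, 0, 0, 0.2, -0.28, 0.64, 0, 0, 0.2, 0, 0, 0, 0, 0.2, 0, 0, 0, 0, 0.2, 0, 0, 0, 0, 0.2]' | python3 -m creep
python3 - <<'E'
from h import *
o=monitor.get_obs(); im=eyes.read_camera('wrist');cv2.imwrite('pics/w2.png',im); np.save('w2.npy',[o],allow_pickle=True); print(o['eef_pos'],o['tool_rot'])
traymask(im,cam('wrist',o))
E
```

```text
t: 4.8
eef_pos: [0.5905, -0.3203, 0.1015]
tool_rot: [-0.0, 0.708, 0.706, -0.0]
contact_force: [-0.3, 0.1, -1.1]
gripper_width: 0.46
grasp_force: 40.8
[ 0.59045854 -0.32031389  0.1014734 ] [-3.76556443e-04  7.08482052e-01  7.05728660e-01 -3.12932315e-04]
tray? [ 587.5 -263.7] [ 68.5 181.5] 9.2 bbox (245, 0, 133, 235)
```

View pics/w2.png

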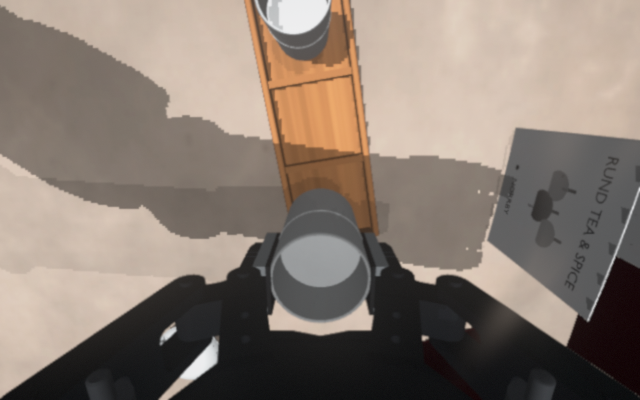

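```bash
python3 - <<'E'
from h import *
np.set_printoptions(precision=4,suppress=True)
o=np.load('w2.npy',allow_pickle=True)[0]; c=cam('wrist',o)
print('rim',plane(c,[(320.5,277)],.138), plane(c,[(273,277),(368,277)],.138))
P=plane(c,[(270,88),(352,75),(367,156),(284,166)],.018);print('dividers tops (ends outer wall)',P,P.mean(0))
E
```

```text
rim [[ 0.5894 -0.3149  0.138 ]] [[ 0.5706 -0.3149  0.138 ]
 [ 0.6082 -0.315   0.138 ]]
dividers tops (ends outer wall) [[ 0.5538 -0.236   0.018 ]
 [ 0.6119 -0.2275  0.018 ]
 [ 0.6244 -0.2847  0.018 ]
 [ 0.5619 -0.2921  0.018 ]] [ 0.588  -0.2601  0.018 ]
```

To row units: -0.007 m is -0.14, 0.007 m is 0.14.

```bash
echo '[-0.14, 0.14, 0.2, 0, 0.2, 0, 0, 0.4, 0, 0.2, 0, 0, 0.4, 0, 0.2, 0, 0, 0.18, 0, 0.2, 0, 0, 0.06, 0, 0.2, 0, 0, 0, 0, 0.2, 0, 0, 0, 0, 0.2]' | python3 -m creep
echo '[0, 0, 0, 0, 0.8, 0, 0, 0, 0, 0.8, 0, 0, 0, 0, 0.8, 0, 0, 0, 0, 0.8, 0, 0, -0.2, 0, 0.8, 0, 0, -0.6, 0, 0.8, 0, 0, -0.8, 0, 0.8, 0, 0, -0.8, 0, 1]' | python3 -m creep
```

```text
t: 5.55
eef_pos: [0.5993, -0.328, 0.0401]
tool_rot: [0.001, 0.709, 0.706, 0.0]
contact_force: [-0.1, 0.4, -1.2]
gripper_width: 0.457
grasp_force: 40.8
t: 6.35
eef_pos: [0.5983, -0.3275, 0.161]
tool_rot: [-0.0, 0.708, 0.706, 0.0]
contact_force: [1.5, -1.2, 0.5]
gripper_width: 0.94
grasp_force: 0.0
```

To row units: 0.031 m is 0.62, -0.025 m is -0.5.

```bash
echo '[0.62, -0.5, -0.2, 0, 1, 0.62, -0.5, -0.2, 0, 1, 0.62, -0.5, -0.2, 0, 1, 0.62, -0.5, -0.2, 0, 1, 0.62, -0.52, -0.2, 0, 1, 0.62, -0.52, 0, 0, 1, 0, 0, 0, 0, 1, 0, 0, 0, 0, 1]' | python3 -m creep
cat >> h.py <<'E'
def grab(n):
    o=monitor.get_obs(); im=eyes.read_camera('wrist');cv2.imwrite(f'pics/{n}.png',im); np.save(f'{n}.npy',[o],allow_pickle=True); return o,im,cam('wrist',o)
def project(c,P):
    p=np.linalg.inv(c["M"])@np.append(P,1); u=np.array([p[0],-p[1]])/-p[2]; u=u*(1+c["k"]*(u@u)); return c["f"]*u+[c["cx"],c["cy"]]
def bright(im,c,P,rad,z,t=1):
    # grey (unsaturated) blob near the expected point P, radius rad m
    u=project(c,P); h=cv2.cvtColor(im,cv2.COLOR_BGR2HSV); r=int(rad*c["f"]/np.linalg.norm(P-c["M"][:3,3]))
    m=cv2.inRange(h,(0,0,105),(180,28,255)); k=np.zeros_like(m); cv2.circle(k,tuple(int(v) for v in u),int(1.7*r),255,-1); m=cv2.morphologyEx(m&k,cv2.MORPH_OPEN,np.ones((3,3)))
    cs=cv2.findContours(m,cv2.RETR_EXTERNAL,cv2.CHAIN_APPROX_NONE)[0]; b=max(cs,key=cv2.contourArea); (x,y),R_=cv2.minEnclosingCircle(b)
    print('exp px',u,'r',r,'got',(x,y),R_,'world',plane(c,[(x,y)],z))
E
python3 - <<'E'
from h import *
np.set_printoptions(precision=4,suppress=True)
o,im,c=grab('w3'); print(o['eef_pos'])
bright(im,c,np.array([.446,-.142,.056]),.0225,.056)
traymask(im,c)
E
```

```text
t: 7.15
eef_pos: [0.4473, -0.1408, 0.2103]
tool_rot: [0.001, 0.708, 0.706, -0.0]
contact_force: [0.2, -0.4, 0.0]
gripper_width: 1.002
grasp_force: 0.0
[ 0.4473 -0.1408  0.2103]
exp px [319.877  181.8565] r 22 got (318.0, 179.0) 22.561126708984375 world [[ 0.4441 -0.139   0.056 ]]
tray? [ 584.4 -257.5] [ 69.4 189.7] 9.0 bbox (399, 189, 60, 143)
tray? [609.5 -16.1] [120.7  73. ] 78.9 bbox (429, 0, 101, 120)
```

View pics/w3.png

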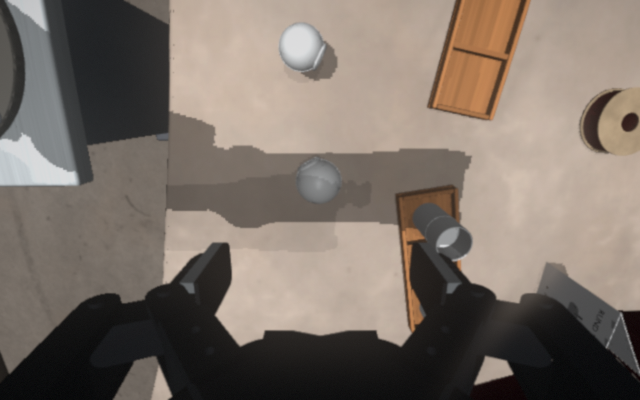

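To row units: -0.0015 m is -0.03, 0.04 m is 0.8.

```bash
echo '[0, -0.03, 0.8, 0, 1, 0, 0, 0.8, 0, 1, 0, 0, 0.8, 0, 1, 0, 0, 0.6, 0, 1, 0, 0, 0.4, 0, 1, 0, 0, 0.14, 0, 1, 0, 0, 0, 0, 1, 0, 0, 0, 0, 1]' | python3 -m creep
echo '[0, 0, 0, 0, 0.2, 0, 0, 0, 0, 0.2, 0, 0, 0, 0, 0.2, 0, 0, 0, 0, 0.2, 0, 0, 0, 0, 0.2, 0, 0, 0, 0, 0.2, 0, 0, 0, 0, 0.2]' | python3 -m creep 40
```

```text
t: 8.0
eef_pos: [0.4469, -0.1415, 0.033]
tool_rot: [0.001, 0.709, 0.705, 0.0]
contact_force: [-0.4, 0.6, -0.1]
gripper_width: 1.002
grasp_force: 0.0
t: 8.7
eef_pos: [0.4465, -0.1413, 0.0332]
tool_rot: [0.001, 0.709, 0.706, 0.0]
contact_force: [-1.0, 0.6, 7.5]
gripper_width: 0.491
grasp_force: 39.5
```

```bash
python3 - <<'E'
from h import *
np.set_printoptions(precision=4,suppress=True)
o=np.load('w3.npy',allow_pickle=True)[0]; c=cam('wrist',o)
P=plane(c,[(430,106),(492,118),(513,58),(449,46)],.018)[:,:2];print(P)
# near corners outer; yaw from front edge; bay -63 centre
e=P[1]-P[0]; y=np.arctan2(e[1],e[0]); m=(P[0]+P[1])/2; d=np.array([-np.sin(y),np.cos(y)]); print('yaw',y,'w',np.linalg.norm(e),'bay-63',m+d*.034,'bay0',m+d*.097)
E
```

```text
[[ 0.5642 -0.0678]
 [ 0.6336 -0.0799]
 [ 0.6477 -0.0187]
 [ 0.5787 -0.0082]]
yaw -0.17250193301135947 w 0.0705343388942307 bay-63 [ 0.6047 -0.0404] bay0 [0.6156 0.0217]
```

```bash
echo '[0, 0, -0.4, 0, 0.2, 0, 0, -0.6, 0, 0.2, 0.32, 0.5, -0.4, 0, 0.2, 0.4, 0.6, 0, 0, 0.2, 0.4, 0.6, 0, 0, 0.2, 0.4, 0.6, 0, 0, 0.2, 0.4, 0.6, 0, 0, 0.2, 0.1, 0.26, 0, 0, 0.2, 0, 0, 0, 0, 0.2, 0, 0, 0, 0, 0.2]' | python3 -m creep
python3 - <<'E'
from h import *
o,im,c=grab('w4'); traymask(im,c)
E
```

```text
t: 9.7
eef_pos: [0.6034, -0.0411, 0.1019]
tool_rot: [-0.0, 0.709, 0.706, -0.001]
contact_force: [-0.9, -0.7, -1.2]
gripper_width: 0.492
grasp_force: 40.8
tray? [ 592.9 -163. ] [ 8.7 27.8] 89.9 bbox (295, 327, 32, 9)
tray? [619.   16.3] [183.1  68.5] 78.8 bbox (278, 0, 144, 239)
```

View pics/w4.png

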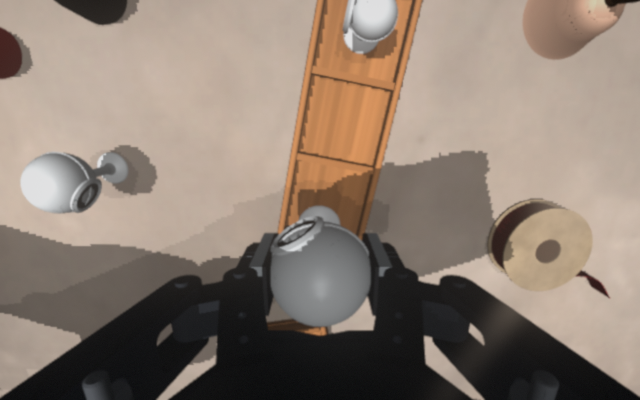

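```bash
python3 - <<'E'
from h import *
np.set_printoptions(precision=4,suppress=True)
o=np.load('w4.npy',allow_pickle=True)[0]; c=cam('wrist',o)
P=plane(c,[(308,73),(393,90),(378,168),(293,153)],.018)[:,:2];print(P,P.mean(0))
print('foot top-ish',plane(c,[(320,218)],.07),'ball',plane(c,[(320.5,275)],.125))
y=-.186; m=P.mean(0); print('bay-63',m+.063*np.array([np.sin(y),-np.cos(y)]))
E
```

```text
[[ 0.5938  0.0532]
 [ 0.6543  0.0417]
 [ 0.6461 -0.0148]
 [ 0.5818 -0.0032]] [0.619  0.0192]
foot top-ish [[ 0.602  -0.0359  0.07  ]] ball [[ 0.6023 -0.0427  0.125 ]]
bay-63 [ 0.6074 -0.0427]
```

```bash
echo '[-0.04, 0.08, 0.2, 0, 0.2, 0, 0, 0.4, 0, 0.2, 0, 0, 0.4, 0, 0.2, 0, 0, 0.18, 0, 0.2, 0, 0, 0.07, 0, 0.2, 0, 0, 0, 0, 0.2, 0, 0, 0, 0, 0.2]' | python3 -m creep
echo '[0, 0, 0, 0, 0.8, 0, 0, 0, 0, 0.8, 0, 0, 0, 0, 0.8, 0, 0, 0, 0, 0.8, 0, 0, -0.2, 0, 0.9, 0, 0, -0.6, 0, 0.9, 0, 0, -0.8, 0, 0.9, 0, 0, -0.8, 0, 1, 0.22, -0.82, -0.2, 0, 1, 0.22, -0.82, -0.2, 0, 1, 0, -0.8, -0.2, 0, 1, 0, -0.8, -0.2, 0, 1, 0, -0.26, 0, 0, 1, 0, 0, 0, 0, 1, 0, 0, 0, 0, 1]' | python3 -m creep
python3 - <<'E'
from h import *
np.set_printoptions(precision=4,suppress=True)
o,im,c=grab('w5'); traymask(im,c)
bright(im,c,np.array([.432,-.0177,.054]),.0205,.054)
E
```

```text
t: 10.45
eef_pos: [0.6088, -0.0428, 0.0405]
tool_rot: [0.0, 0.709, 0.706, 0.0]
contact_force: [0.2, -0.2, -0.9]
gripper_width: 0.485
grasp_force: 40.8
t: 11.95
eef_pos: [0.4346, -0.0201, 0.2004]
tool_rot: [0.001, 0.709, 0.706, 0.001]
contact_force: [0.6, 0.5, 0.2]
gripper_width: 1.001
grasp_force: 0.0
tray? [ 549.7 -195.9] [20.1 75.4] 8.6 bbox (403, 286, 19, 51)
tray? [615.7  20.3] [190.7  74.4] 78.8 bbox (437, 37, 116, 186)
tray? [589.9 150.5] [72.2  4.4] 1.2 bbox (444, 0, 74, 6)
exp px [318.4562 180.3758] r 20 got (316.41217041015625, 179.58648681640625) 22.71650505065918 world [[ 0.43   -0.0169  0.054 ]]
```

View pics/w5.png

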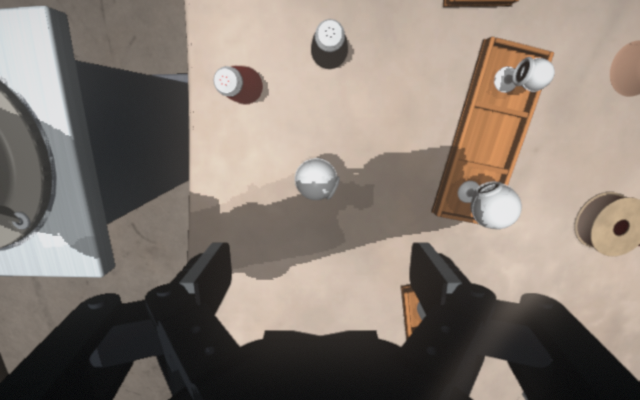

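To row units: -0.003 m is -0.06, 0.002 m is 0.04.

```bash
echo '[0.04, -0.06, 0.8, 0, 1, 0, 0, 0.8, 0, 1, 0, 0, 0.8, 0, 1, 0, 0, 0.6, 0, 1, 0, 0, 0.3, 0, 1, 0, 0, 0.08, 0, 1, 0, 0, 0, 0, 1, 0, 0, 0, 0, 1]' | python3 -m creep
echo '[0, 0, 0, 0, 0.2, 0, 0, 0, 0, 0.2, 0, 0, 0, 0, 0.2, 0, 0, 0, 0, 0.2, 0, 0, 0, 0, 0.2, 0, 0, 0, 0, 0.2, 0, 0, 0, 0, 0.2]' | python3 -m creep 40
```

```text
t: 12.8
eef_pos: [0.4314, -0.0178, 0.0313]
tool_rot: [0.0, 0.709, 0.706, 0.001]
contact_force: [0.4, -0.2, 0.0]
gripper_width: 0.999
grasp_force: 0.0
t: 13.5
eef_pos: [0.4306, -0.0181, 0.0315]
tool_rot: [0.001, 0.709, 0.706, 0.0]
contact_force: [-3.2, -0.3, 8.6]
gripper_width: 0.435
grasp_force: 39.0
```

```bash
echo '[0, 0, -0.4, 0, 0.2, 0, 0, -0.6, 0, 0.2, 0.1, 0.5, -0.4, 0, 0.2, 0.14, 0.7, 0, 0, 0.2, 0.14, 0.7, 0, 0, 0.2, 0.14, 0.7, 0, 0, 0.2, 0.14, 0.7, 0, 0, 0.2, 0.08, 0.44, 0, 0, 0.2, 0, 0, 0, 0, 0.2, 0, 0, 0, 0, 0.2]' | python3 -m creep
python3 - <<'E'
from h import *
o,im,c=grab('w6'); traymask(im,c)
E
```

```text
t: 14.5
eef_pos: [0.6169, 0.0183, 0.1004]
tool_rot: [-0.0, 0.708, 0.706, -0.0]
contact_force: [0.1, -0.1, -0.6]
gripper_width: 0.44
grasp_force: 40.3
tray? [625.5  49. ] [131.7  68.3] 78.8 bbox (276, 62, 123, 175)
tray? [594.2 153.3] [10.4 68.6] 89.5 bbox (236, 0, 104, 18)
```

View pics/w6.png

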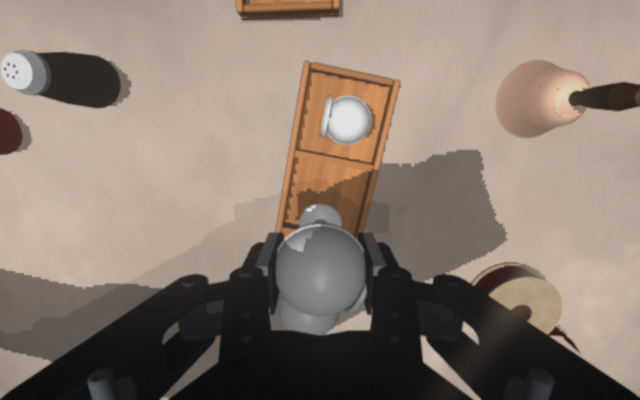

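```bash
python3 - <<'E'
from h import *
np.set_printoptions(precision=4,suppress=True)
o=np.load('w6.npy',allow_pickle=True)[0]; c=cam('wrist',o)
P=plane(c,[(304,63),(400,83)],.018)[:,:2];e=P[1]-P[0];y=np.arctan2(e[1],e[0]);print(P,y,np.linalg.norm(e),'centre',P.mean(0)+.097*np.array([np.sin(y),-np.cos(y)]))
print('div',plane(c,[(297,150),(380,165)],.018))
print('ball',plane(c,[(320.5,270)],.123))
S=plane(c,[(238,10),(339,10)],.018);print('shk front edge',S)
E
```

```text
[[0.6047 0.1189]
 [0.6721 0.1057]] -0.19408533451936613 0.06870451706156985 centre [0.6197 0.0171]
div [[0.5985 0.0586 0.018 ]
 [0.6607 0.0472 0.018 ]]
ball [[0.6158 0.0189 0.123 ]]
shk front edge [[0.561  0.1527 0.018 ]
 [0.6286 0.1521 0.018 ]]
```

```bash
echo '[0, 0.06, 0.2, 0, 0.2, 0, 0, 0.4, 0, 0.2, 0, 0, 0.4, 0, 0.2, 0, 0, 0.18, 0, 0.2, 0, 0, 0.09, 0, 0.2, 0, 0, 0, 0, 0.2, 0, 0, 0, 0, 0.2]' | python3 -m creep
echo '[0, 0, 0, 0, 0.8, 0, 0, 0, 0, 0.8, 0, 0, 0, 0, 0.8, 0, 0, 0, 0, 0.8, 0, 0, -0.2, 0, 0.9, 0, 0, -0.6, 0, 0.9, 0, 0, -0.8, 0, 0.9, 0, 0, -0.8, 0, 1, 0.36, -0.7, -0.2, 0, 1, 0.36, -0.7, -0.2, 0, 1, 0.36, -0.7, 0, 0, 1, 0.36, -0.7, 0, 0, 1, 0.36, -0.7, 0, 0, 1, 0, 0, 0, 0, 1, 0, 0, 0, 0, 1]' | python3 -m creep
python3 - <<'E'
from h import *
np.set_printoptions(precision=4,suppress=True)
o,im,c=grab('w7'); traymask(im,c)
bright(im,c,np.array([.444,.1115,.065]),.013,.065)
E
```

```text
t: 15.25
eef_pos: [0.6208, 0.0183, 0.0379]
tool_rot: [0.0, 0.709, 0.706, 0.0]
contact_force: [0.4, -0.1, -0.7]
gripper_width: 0.442
grasp_force: 40.4
t: 16.75
eef_pos: [0.4457, 0.1092, 0.1782]
tool_rot: [0.001, 0.708, 0.706, 0.0]
contact_force: [1.4, -1.1, 0.6]
gripper_width: 0.998
grasp_force: 0.0
tray? [621.3  52.3] [129.   75.5] 78.6 bbox (441, 167, 94, 117)
tray? [589.1 214.2] [ 73.5 122. ] 1.4 bbox (431, 0, 88, 137)
exp px [319.3647 189.0184] r 14 got (317.5, 187.5) 14.57748031616211 world [[0.4424 0.1129 0.065 ]]
```

View pics/w7.png

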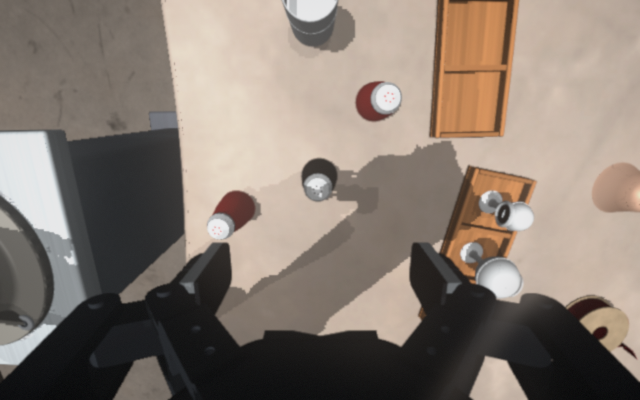

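```bash
echo '[0.06, -0.04, 0.8, 0, 1, 0, 0, 0.8, 0, 1, 0, 0, 0.8, 0, 1, 0, 0, 0.5, 0, 1, 0, 0, 0.2, 0, 1, 0, 0, 0.06, 0, 1, 0, 0, 0, 0, 1, 0, 0, 0, 0, 1]' | python3 -m creep
echo '[0, 0, 0, 0, 0.1, 0, 0, 0, 0, 0.1, 0, 0, 0, 0, 0.1, 0, 0, 0, 0, 0.1, 0, 0, 0, 0, 0.1, 0, 0, 0, 0, 0.1, 0, 0, 0, 0, 0.1, 0, 0, 0, 0, 0.1]' | python3 -m creep 40
python3 - <<'E'
from h import *
np.set_printoptions(precision=4,suppress=True)
o=np.load('w7.npy',allow_pickle=True)[0]; c=cam('wrist',o)
P=plane(c,[(433,136),(503,136)],.018)[:,:2];e=P[1]-P[0];y=np.arctan2(e[1],e[0]);d=np.array([-np.sin(y),np.cos(y)]);print(P,y,np.linalg.norm(e),'bays',P.mean(0)+.034*d,P.mean(0)+.097*d)
print('div',plane(c,[(437,70),(513,70)],.018))
E
```

```text
t: 17.6
eef_pos: [0.4451, 0.1122, 0.0205]
tool_rot: [0.001, 0.709, 0.706, 0.001]
contact_force: [0.1, 0.4, 0.3]
gripper_width: 1.003
grasp_force: 0.0
t: 18.4
eef_pos: [0.4441, 0.112, 0.0199]
tool_rot: [0.0, 0.709, 0.706, 0.0]
contact_force: [-1.9, -0.7, 7.8]
gripper_width: 0.366
grasp_force: 39.1
[[0.5569 0.1534]
 [0.628  0.1537]] 0.0047124394520955066 0.07106723875272541 bays [0.5923 0.1875] [0.592  0.2505]
div [[0.5551 0.2149 0.018 ]
 [0.6285 0.2159 0.018 ]]
```

To row units: -0.03 m is -0.6, 0.03 m is 0.6.

```bash
echo '[0, 0, -0.6, 0, 0.1, 0, 0, -0.7, 0, 0.1, 0, 0.4, -0.5, 0, 0.1, 0, 0.8, 0, 0, 0.1, 0, 0.8, 0, 0, 0.1, 0.2, 0.7, 0, 0, 0.1, 0.6, 0.26, 0, 0, 0.1, 0.8, 0, 0, 0, 0.1, 0.8, 0, 0, 0, 0.1, 0.36, 0, 0, 0, 0.1, 0, 0, 0, 0, 0.1, 0, 0, 0, 0, 0.1]' | python3 -m creep
python3 - <<'E'
from h import *
o,im,c=grab('w8'); traymask(im,c)
E
```

```text
t: 19.6
eef_pos: [0.5921, 0.2484, 0.1088]
tool_rot: [0.0, 0.708, 0.706, -0.001]
contact_force: [-0.8, -0.8, -1.5]
gripper_width: 0.369
grasp_force: 40.3
tray? [616.6 125.3] [12.2 28.6] 89.7 bbox (333, 321, 32, 12)
tray? [590.8 282.5] [ 68.3 125.8] 1.5 bbox (271, 69, 94, 163)
```

View pics/w8.png

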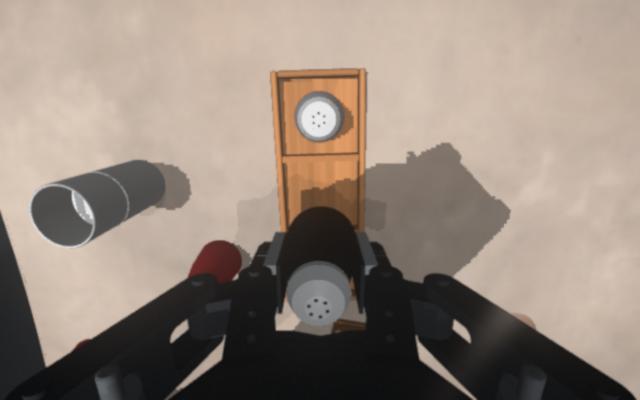

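```bash
echo '[0, -0.02, 0.4, 0, 0.1, 0, 0, 0.6, 0, 0.1, 0, 0, 0.4, 0, 0.1, 0, 0, 0.18, 0, 0.1, 0, 0, 0.06, 0, 0.1, 0, 0, 0, 0, 0.1, 0, 0, 0, 0, 0.1]' | python3 -m creep
echo '[0, 0, 0, 0, 0.7, 0, 0, 0, 0, 0.7, 0, 0, 0, 0, 0.7, 0, 0, 0, 0, 0.7, 0, 0, -0.2, 0, 0.7, 0, 0, -0.6, 0, 0.8, 0, 0, -0.8, 0, 0.9, 0, 0, -0.8, 0, 1, 0.04, -0.7, -0.2, 0, 1, 0.04, -0.7, -0.4, 0, 1, 0.04, -0.7, -0.4, 0, 1, 0.04, -0.7, 0, 0, 1, 0, -0.24, 0, 0, 1, 0, 0, 0, 0, 1, 0, 0, 0, 0, 1]' | python3 -m creep
python3 - <<'E'
from h import *
np.set_printoptions(precision=4,suppress=True)
o,im,c=grab('w9'); traymask(im,c)
bright(im,c,np.array([.4395,.257,.088]),.021,.088)
E
```

```text
t: 20.35
eef_pos: [0.5922, 0.2494, 0.0285]
tool_rot: [0.0, 0.709, 0.705, 0.001]
contact_force: [0.4, 0.7, -0.4]
gripper_width: 0.37
grasp_force: 40.3
t: 21.85
eef_pos: [0.4406, 0.2577, 0.1976]
tool_rot: [0.0, 0.709, 0.705, 0.0]
contact_force: [0.3, 0.3, 0.5]
gripper_width: 1.0
grasp_force: 0.0
tray? [588.5 249.9] [ 72.4 190.7] 1.5 bbox (420, 91, 78, 170)
exp px [320.245  193.4536] r 24 got (317.8712463378906, 180.57717895507812) 23.756072998046875 world [[0.4375 0.2684 0.088 ]]
```

View pics/w9.png

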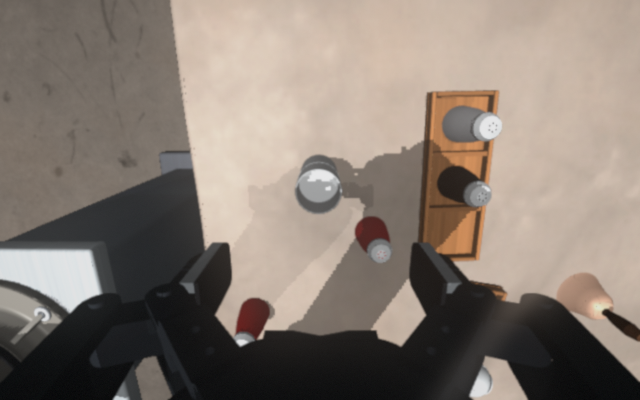

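Careful with the scale: shifts go in shares of 50 mm. That gives: 0.04 m is 0.8, 0.025 m is 0.5.

```bash
echo '[0.04, -0.04, 0.8, 0, 1, 0, 0, 0.8, 0, 1, 0, 0, 0.8, 0, 1, 0, 0, 0.5, 0, 1, 0, 0, 0.14, 0, 1, 0, 0, 0, 0, 1, 0, 0, 0, 0, 1]' | python3 -m creep
echo '[0, 0, 0, 0, 0.2, 0, 0, 0, 0, 0.2, 0, 0, 0, 0, 0.2, 0, 0, 0, 0, 0.2, 0, 0, 0, 0, 0.2, 0, 0, 0, 0, 0.2, 0, 0, 0, 0, 0.2]' | python3 -m creep 40
```

```text
t: 22.6
eef_pos: [0.4386, 0.2606, 0.0462]
tool_rot: [0.0, 0.709, 0.705, 0.001]
contact_force: [0.7, -0.2, 1.0]
gripper_width: 1.001
grasp_force: 0.0
t: 23.3
eef_pos: [0.4379, 0.2602, 0.0461]
tool_rot: [0.0, 0.709, 0.706, 0.001]
contact_force: [-0.3, 0.1, 5.7]
gripper_width: 0.473
grasp_force: 39.4
```

```bash
echo '[0, 0, -0.6, 0, 0.2, 0, 0, -0.8, 0, 0.2, 0, 0, -0.8, 0, 0.2, -0.4, 0.11, -0.8, 0, 0.2, -0.8, 0.23, 0, 0, 0.2, -0.8, 0.23, 0, 0, 0.2, -0.8, 0.23, 0, 0, 0.2, -0.8, 0.23, 0, 0, 0.2, -0.8, 0.23, 0, 0, 0.2, -0.8, 0.23, 0, 0, 0.2, -0.8, 0.23, 0, 0, 0.2, -0.8, 0.23, 0, 0, 0.2, -0.8, 0.23, 0, 0, 0.2, -0.8, 0.23, 0, 0, 0.2, -0.8, 0.23, 0, 0, 0.2, -0.8, 0.23, 0, 0, 0.2, -0.4, 0.11, 0, 0, 0.2, 0, 0, 0, 0, 0.2, 0, 0, 0, 0, 0.2]' | python3 -m creep
```

```text
t: 25.2
eef_pos: [0.5839, -0.2603, 0.1949]
tool_rot: [-0.001, 0.709, 0.705, 0.0]
contact_force: [0.6, 0.9, -1.4]
gripper_width: 0.467
grasp_force: 40.7
```

```bash
python3 - <<'E'
from h import *
np.set_printoptions(precision=4,suppress=True)
o,im,c=grab('w10'); traymask(im,c); print(o['eef_pos'])
E
```

```text
tray? [ 585.3 -249.3] [ 68.2 170.5] 9.3 bbox (276, 78, 88, 158)
[ 0.5839 -0.2603  0.1949]
```

View pics/w10.png

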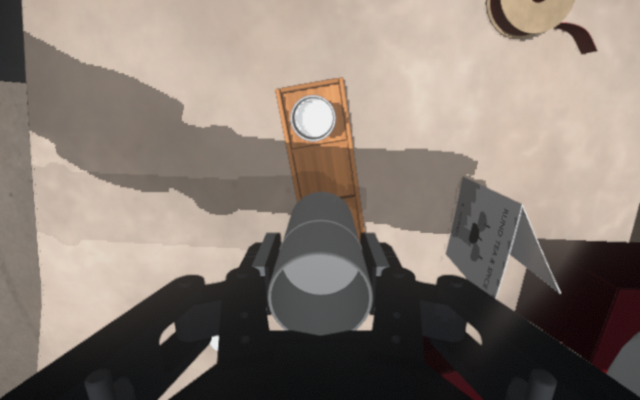

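To row units: 0.003 m is 0.06, 0.035 m is 0.7.

```bash
echo '[0, 0.06, 0.4, 0, 0.2, 0, 0, 0.7, 0, 0.2, 0, 0, 0.7, 0, 0.2, 0, 0, 0.6, 0, 0.2, 0, 0, 0.3, 0, 0.2, 0, 0, 0.12, 0, 0.2, 0, 0, 0, 0, 0.2, 0, 0, 0, 0, 0.2]' | python3 -m creep
```

```text
t: 26.05
eef_pos: [0.5885, -0.2606, 0.0559]
tool_rot: [0.001, 0.708, 0.706, 0.001]
contact_force: [-0.0, -0.0, -0.5]
gripper_width: 0.468
grasp_force: 40.7
```

Base about 5 mm above the tray floor; lower a little more, release, lift and look.

To row units: -0.04 m is -0.8, -0.035 m is -0.7.

```bash
echo '[0, 0, 0.06, 0, 0.2, 0, 0, 0, 0, 0.2, 0, 0, 0, 0, 0.2, 0, 0, 0, 0, 0.8, 0, 0, 0, 0, 0.8, 0, 0, 0, 0, 0.8, 0, 0, 0, 0, 0.8, 0, 0, -0.2, 0, 0.9, 0, 0, -0.6, 0, 0.9, 0, 0, -0.8, 0, 0.9, 0, 0, -0.8, 0, 1, 0, -0.4, -0.8, 0, 1, -0.6, -0.7, -0.8, 0, 1, -0.8, -0.7, 0, 0, 1, -0.8, -0.7, 0, 0, 1, -0.8, -0.7, 0, 0, 1, 0, 0, 0, 0, 1, 0, 0, 0, 0, 1]' | python3 -m creep
python3 - <<'E'
from h import *
grab('w11')
a=eyes.read_camera('scene')[150:310,180:420]; b=eyes.read_camera('side')[90:290,215:375]
cv2.imwrite('pics/fin.png',np.hstack([cv2.resize(a,(450,300)),cv2.resize(b,(240,300))]))
E
```

```text
t: 27.85
eef_pos: [0.4382, -0.3987, 0.2448]
tool_rot: [0.0, 0.71, 0.704, -0.0]
contact_force: [0.0, 1.5, 0.4]
gripper_width: 1.002
grasp_force: 0.0
```

View pics/fin.png

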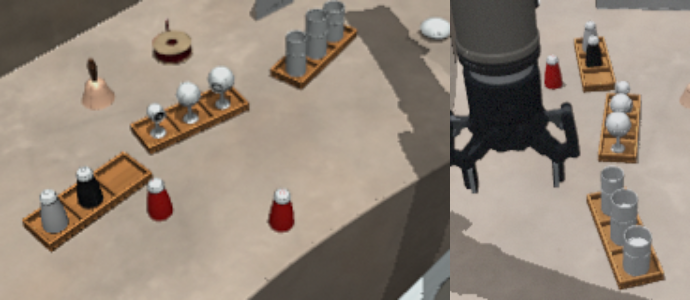

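All five pieces stand upright in the correct bays in both views. The bell and shell box haven't moved and the gripper is clear.

```bash
python3 -c "
from station import bot; print(bot.hand_in())"
```

```text
the job is handed in; nothing more can be done
None
```

I put all five pieces upright in empty bays of their matching trays, left the bell and shell box alone, and handed the job in at about 28 s; the hand-in returned no verdict.

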